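Set the stock tags: green for full bins only

TASK

Each bin of labelling tape on the stock board has a hinged status tag on a post in front of it. Push the tags round with the fingertips, right over to their stops, so that the tags of the full bins (three rolls, stacked up past the rim) show their green face to the front, toward the robot, and the tag of the bin with just a single roll shows its red face; some tags are already right. Pick nothing up, and leave the tape rolls and everything else on the worktop where they are.

Things in the scene. Friction and masses are not known exactly. Their poses are not given: they have to be found in the camera images.
- board: Stock board: flat grey rectangle 200 (x) x 470 (y) x 12 mm, fixed to the worktop. Origin: centre of its underside. Its x axis points away from the robot, y to the left, when its yaw is 0; its front edge is the one toward the robot (-x). Three posts with tags stand in a row near the front edge, each with one bin 102 mm straight behind it (board +x); the places are 150 mm apart along y.
- post_a: Fixed upright hinge post (steel rod on a round foot 32 mm across) of one status tag, standing on one of the three places of the board. Origin: on the hinge axis at the board's top (12 mm over the worktop); axes parallel to the board's. The post's round end is 146 mm above its origin. It belongs to the bin 102 mm behind it (post +x).
- tag_a (a joint): Vertical hinge of the tag leaf on post_a, rad, 0 to 3.14 with a stop at each end, positive counter-clockwise from above. 0: the leaf points to the post's left (+y) and shows its RED face to the front (toward the robot, -x). 3.14: the leaf points to the right (-y) and shows its GREEN face to the front. In between it swings round on the robot's side (pointing to the front, -x, at 1.57), never through the rear. Light friction (0.02 N m) lets it stay where it is left; no spring.
- tag_a_leaf (a point): Centre of the leaf of tag_a: a stiff upright rectangle 5 mm thick, 58 mm wide, 70 mm tall, red on one face and green on the other; its near edge is 5 mm and its free edge 63 mm from the hinge axis, its lower edge 63 mm and its upper edge 133 mm above the post's origin (75 and 145 mm above the worktop). This point is 34 mm from the hinge axis. The point's y axis points from the hinge to the free edge; its -x face is red, its +x face is green.
- post_b: Fixed upright hinge post (steel rod on a round foot 32 mm across) of one status tag, standing on one of the three places of the board. Origin: on the hinge axis at the board's top (12 mm over the worktop); axes parallel to the board's. The post's round end is 146 mm above its origin. It belongs to the bin 102 mm behind it (post +x).
- tag_b (a joint): Vertical hinge of the tag leaf on post_b, rad, 0 to 3.14 with a stop at each end, positive counter-clockwise from above. 0: the leaf points to the post's left (+y) and shows its RED face to the front (toward the robot, -x). 3.14: the leaf points to the right (-y) and shows its GREEN face to the front. In between it swings round on the robot's side (pointing to the front, -x, at 1.57), never through the rear. Light friction (0.02 N m) lets it stay where it is left; no spring.
- tag_b_leaf (a point): Centre of the leaf of tag_b: a stiff upright rectangle 5 mm thick, 58 mm wide, 70 mm tall, red on one face and green on the other; its near edge is 5 mm and its free edge 63 mm from the hinge axis, its lower edge 63 mm and its upper edge 133 mm above the post's origin (75 and 145 mm above the worktop). This point is 34 mm from the hinge axis. The point's y axis points from the hinge to the free edge; its -x face is red, its +x face is green.
- post_c: Fixed upright hinge post (steel rod on a round foot 32 mm across) of one status tag, standing on one of the three places of the board. Origin: on the hinge axis at the board's top (12 mm over the worktop); axes parallel to the board's. The post's round end is 146 mm above its origin. It belongs to the bin 102 mm behind it (post +x).
- tag_c (a joint): Vertical hinge of the tag leaf on post_c, rad, 0 to 3.14 with a stop at each end, positive counter-clockwise from above. 0: the leaf points to the post's left (+y) and shows its RED face to the front (toward the robot, -x). 3.14: the leaf points to the right (-y) and shows its GREEN face to the front. In between it swings round on the robot's side (pointing to the front, -x, at 1.57), never through the rear. Light friction (0.02 N m) lets it stay where it is left; no spring.
- tag_c_leaf (a point): Centre of the leaf of tag_c: a stiff upright rectangle 5 mm thick, 58 mm wide, 70 mm tall, red on one face and green on the other; its near edge is 5 mm and its free edge 63 mm from the hinge axis, its lower edge 63 mm and its upper edge 133 mm above the post's origin (75 and 145 mm above the worktop). This point is 34 mm from the hinge axis. The point's y axis points from the hinge to the free edge; its -x face is red, its +x face is green.
- bin_k: Grey open plastic bin 84 x 84 x 48 mm, walls and floor 4 mm, fixed on one of the board's three places behind a tag. Origin: centre of its underside, at the board's top; its rim is 60 mm above the worktop. It is full when it holds a stack of three tape rolls (the top one standing about 13 mm proud of the rim), otherwise it holds a single roll on its floor, well below the rim.
- bin_m: Grey open plastic bin 84 x 84 x 48 mm, walls and floor 4 mm, fixed on one of the board's three places behind a tag. Origin: centre of its underside, at the board's top; its rim is 60 mm above the worktop. It is full when it holds a stack of three tape rolls (the top one standing about 13 mm proud of the rim), otherwise it holds a single roll on its floor, well below the rim.
- bin_n: Grey open plastic bin 84 x 84 x 48 mm, walls and floor 4 mm, fixed on one of the board's three places behind a tag. Origin: centre of its underside, at the board's top; its rim is 60 mm above the worktop. It is full when it holds a stack of three tape rolls (the top one standing about 13 mm proud of the rim), otherwise it holds a single roll on its floor, well below the rim.
- roll_k1: Loose roll of yellow labelling tape, 66 mm across, 19 mm high, lying flat in one of the bins. Origin: centre of its underside.
- roll_k2: Loose roll of yellow labelling tape, 66 mm across, 19 mm high, lying flat in one of the bins. Origin: centre of its underside.
- roll_k3: Loose roll of yellow labelling tape, 66 mm across, 19 mm high, lying flat in one of the bins. Origin: centre of its underside.
- roll_m1: Loose roll of yellow labelling tape, 66 mm across, 19 mm high, lying flat in one of the bins. Origin: centre of its underside.
- roll_m2: Loose roll of yellow labelling tape, 66 mm across, 19 mm high, lying flat in one of the bins. Origin: centre of its underside.
- roll_m3: Loose roll of yellow labelling tape, 66 mm across, 19 mm high, lying flat in one of the bins. Origin: centre of its underside.
- roll_n1: Loose roll of yellow labelling tape, 66 mm across, 19 mm high, lying flat in one of the bins. Origin: centre of its underside.
- timer: Loose white bench timer, 62 x 68 x 19 mm; bystander. Origin: centre of its underside.
- small_bottle: Loose small reagent bottle with black cap, 47 mm across, 102 mm tall; bystander. Origin: centre of its underside.
- dropper: Loose brown dropper bottle, 29 mm across, 93 mm tall; bystander. Origin: centre of its underside.
- slide_box: Loose beige slide box, 75 x 98 x 35 mm; bystander. Origin: centre of its underside.

How it is judged:
By the outcome, as a careful person would: the job done as asked, in the order asked, and still so for the second after the job is handed in, with the robot touching nothing.
It also fails if it takes over 72 s, if anything falls off the work surface, if the arm or the gripper's body presses on something with over 40 N, if the wrist force passes 120 N, or if a joint passes its speed limit or range.

ROBOT

A 7-joint arm with a two-finger parallel gripper is mounted at the origin on a cart in front of the work surface, level with it; the furniture and walls round the work are solid. World frame = base frame: x ahead of the robot, y to its left, z up, the work surface at z = 0. Lengths are in m, angles in rad, forces in N, time in s.
With the tool pointing down it reaches from about 0.425 to 0.875 m from the base axis. Payload 8.4 kg.
Tool frame: the origin (TCP) lies midway between the tips of the shut fingers; the grasp point (between the pads) lies 19 mm behind it (robot.grip_point_offset is the distance from the TCP to the grasp point, in m); z points along the fingers, y is the line along which they close (so a half turn about z gives the same grasp; the last joint's range is limited). The gripper opens to 87 mm and grips with 3 to 60 N. Pads are 19 mm wide; open, the fingers measure 117 mm over their backs; the gripper's body (75 mm by 190 mm) begins 51 mm behind the grasp point.
Start: joints at [1.208, 0.333, 0.04, 1.465, -0.013, 1.343, -0.059], TCP at [0.169, -0.627, 0.223] pointing down, gripper open.
Joint ranges: [-2.58, 2.58], [-0.38, 2.09], [-1.3, 1.39], [0.25, 2.4], [-1.5, 4.64], [0.08, 2.09], [-2.65, 2.65]. Speed limits (rad/s): [2.22, 2.22, 2.79, 2.79, 3.14, 3.14, 3.14].

INTERFACE

Orientations are given as a unit quaternion [x, y, z, w].
In Python, from rig import robot, capture, finish_job gives the robot as it stands.
- The arm moves only by the tool apply_moves, never from a script. Its argument "motion" is text: rows parted by semicolons, each of 5 numbers parted by spaces: the shift along the tool's x, y, z in m, then the turn about the tool's z in degrees, then the opening, from -1 (shut) to 1 (fully open). In form: tx ty tz turn fingers; .... A call has 1 to 20 rows; each row shifts and turns the commanded pose from where the row before left it, along the tool's axes as they then stand; what a row does not reach is not made up. A row lasts 1/10 s, in which the tool goes at most 50 mm and 8.59 degrees, less where a joint would pass 70% of its speed; a pose out of reach is approached as far as the arm can. A call with a gripper value outside its range is refused whole. The fingers move at their own pace and stop on an object; "squeeze" is the grip in N (left out, the last holds). Time passes only in rows, so rows that do not move let the fingers close. It gives the time, the measured TCP pose, the force and the opening at its end, in the units of the state.
- robot.state(): the state, without advancing time (a new reading comes with each control period).
- capture(name): name is "side" or "top" or "wrist"; returns a dict with "frame" (400x640x3 uint8, red, green, blue), "vfov" (degrees; the focal length in pixels is half the picture's height over the tangent of half this angle, whatever the lens; pixels are square), "cx", "cy" (the principal point, pixels), "dist_coeffs" ([k1, k2, p1, p2, k3] as OpenCV has them; the pictures are not rectified), "origin" and "attitude" of the camera in the world; the wrist camera has in their place "mount" (4x4, takes a point from camera to tool coordinates, whose origin is the TCP and whose axes are the flange's). Camera axes: x right, y down, z forward; pixel columns grow to the right and rows downward; lengths in m; the calibration is good to about 2 mm. A picture is of the moment at which its call begins: read the wrist's pose just before it. There is no depth.
- finish_job(): hands the job in, once; it reports no verdict.
The state is a dict: "time": time; "joints": joint angles; "joint_vel": joint speeds; "joint_torque": joint torques, N m; "position": TCP position; "eef_rot": TCP orientation; "contact_force": force on the tool from outside, world axes, zero at the start; "moment": the same for the moment, N m; "width": finger opening in m.
Only numpy, scipy, OpenCV 4.12 (cv2) and the standard library are available. Lean on these libraries where they do the work, as an engineer would, in place of code of your own. Each camera call takes 0.05 s, during which the arm holds its last target. There are 200 camera calls.

## Working session

There is one attempt and no reset: what is moved stays moved. The work goes in short steps, Python scripts to look and compute and a tool call to move; the robot and the scene stay as the last step left them, time stands still between calls to the robot, and variables do not carry over. Pictures are saved under pics/ and viewed, on a budget of 10 in all, crops included, one or two more only if the job needs it, and the job is handed in when it is done.

Besides the shell and the picture viewer there is one more tool, called after "Emit:" as name(argument=value, ...) on one line, values as JSON. apply_moves: Moves the arm, as the interface text tells. Its arguments: {"type":"object","properties":{"motion":{"type":"string"},"squeeze":{"type":"number"}},"required":["motion"]}

```bash
mkdir -p pics; python3 - <<'E'
from rig import robot,capture
import cv2,numpy as np
for n in("side","top"):
    c=capture(n);cv2.imwrite(f"pics/{n}0.png",c["frame"][:,:,::-1])
    print(n,{k:(np.round(v,4).tolist() if k!="frame" else 0) for k,v in c.items()})
print(robot.state())
E
```

```text
side {'frame': 0, 'vfov': 51.3332, 'cx': 317.6964, 'cy': 197.3176, 'dist_coeffs': [-0.0731, 0.0, 0.0, 0.0, 0.0], 'origin': [-0.0591, 1.0639, 0.9353], 'attitude': [-0.2271, 0.8518, -0.4569, 0.1185]}
top {'frame': 0, 'vfov': 48.587, 'cx': 317.7113, 'cy': 192.5873, 'dist_coeffs': [0.0189, 0.0, 0.0, 0.0, 0.0], 'origin': [0.3347, -0.03, 1.3059], 'attitude': [0.7043, -0.704, 0.0645, -0.065]}
{'time': 0.1, 'joints': array([ 1.20780131,  0.33383909,  0.03990742,  1.46615983, -0.01338278,
        1.34329939, -0.0584822 ]), 'joint_vel': array([-1.23915582e-03, -2.49260472e-03, -4.81083422e-05, -1.87367576e-03,
       -8.16981831e-04, -5.07820284e-04, -7.92168048e-04]), 'joint_torque': array([ 4.72412576e-03, -6.57811332e+01,  1.34021267e+00, -4.04709399e+01,
       -5.97509067e-02,  4.09521454e-02,  6.72177953e-05]), 'position': array([ 0.16932649, -0.62712953,  0.2217607 ]), 'eef_rot': array([ 9.91315569e-01,  1.31502564e-01, -1.55749094e-04, -7.02840797e-04]), 'contact_force': array([ 0.7669602 , -0.57922531,  0.37392208]), 'moment': array([ 0.00197921, -0.00047688, -0.04181147]), 'width': 0.08693275090678639}
```

View pics/side0.png

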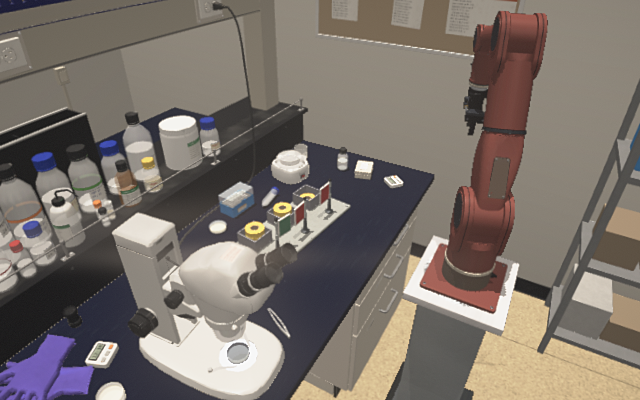

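View pics/top0.png

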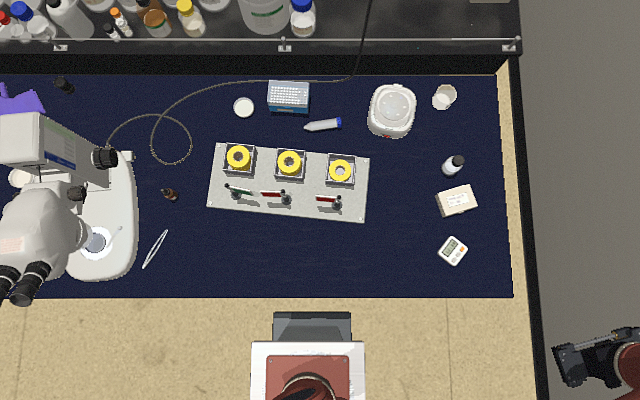

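The side view shows the board with bins and tags around (290,215). In the top view the bins are at about (238,157), (289,163) and (340,171), with their tags at rows 190-200. I'll enlarge the board next.

```bash
python3 - <<'E'
import cv2,numpy as np
t=cv2.imread("pics/top0.png")[135:230,195:385];s=cv2.imread("pics/side0.png")[175:255,225:360]
t=cv2.resize(t,(600,300),interpolation=cv2.INTER_CUBIC);s=cv2.resize(s,(506,300),interpolation=cv2.INTER_CUBIC)
s=cv2.copyMakeBorder(s,0,0,0,94,0);cv2.imwrite("pics/zoom.png",np.vstack([t,s]))
E
```

```text
(no output)
```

View pics/zoom.png

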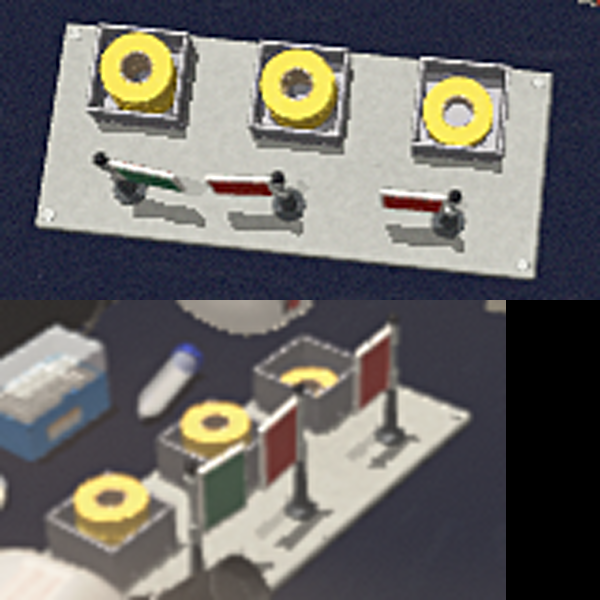

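Left and middle bins are full and the right one holds a single roll. The left tag shows green, and the middle and right tags show red, so the middle one has to be turned. The left leaf looks slightly skewed. I'll measure the board pose and the leaf angles.

```bash
cat > h.py <<'E'
import numpy as np,cv2
from scipy.spatial.transform import Rotation as R
def K(c):
    f=c["frame"].shape[0]/2/np.tan(np.radians(c["vfov"])/2)
    return np.array([[f,0,c["cx"]],[0,f,c["cy"]],[0,0,1]]),np.array(c["dist_coeffs"],float)
def pose(c,st=None):
    if "mount" in c:
        T=np.eye(4);T[:3,:3]=R.from_quat(st["eef_rot"]).as_matrix();T[:3,3]=st["position"];T=T@np.array(c["mount"])
        return T[:3,:3],T[:3,3]
    return R.from_quat(c["attitude"]).as_matrix(),np.array(c["origin"])
def cast(c,px,z,st=None):
    k,d=K(c);A,o=pose(c,st)
    u=cv2.undistortPoints(np.array(px,float).reshape(-1,1,2),k,d)[:,0]
    r=np.c_[u,np.ones(len(u))]@A.T
    return o+r*((z-o[2])/r[:,2])[:,None]
def proj(c,P,st=None):
    k,d=K(c);A,o=pose(c,st)
    P=(np.array(P,float).reshape(-1,3)-o)@A
    return cv2.projectPoints(P,np.zeros(3),np.zeros(3),k,d)[0][:,0]
E
python3 - <<'E'
from h import *
from rig import capture
import json
c=capture("top");im=c["frame"][:,:,::-1].copy();hsv=cv2.cvtColor(im,cv2.COLOR_BGR2HSV)
m=((hsv[...,1]<50)&(hsv[...,2]>130)).astype(np.uint8);m[:135]=0;m[235:]=0;m[:,:195]=0;m[:,385:]=0
n,l,s,_=cv2.connectedComponentsWithStats(m);i=1+np.argmax(s[1:,4])
ct=cv2.findContours((l==i).astype(np.uint8),0,2)[0];ct=max(ct,key=cv2.contourArea)
h=cv2.convexHull(ct)[:,0]
P=cast(c,h,.012)
(cx,cy),(w,hh),a=cv2.minAreaRect((P[:,:2]*1000).astype(np.float32))
print(cx,cy,w,hh,a)
yaw=np.radians(a if w<hh else a-90); B=np.array([cx,cy])/1000
print("yaw deg",np.degrees(yaw))
np.save("b.npy",[*B,yaw])
X=np.array([np.cos(yaw),np.sin(yaw)]);Y=np.array([-X[1],X[0]])
def inb(px,z):
    q=cast(c,px,z)[:,:2]-B;return np.c_[q@X,q@Y]*1000
# feature points in board coordinates (mm)
for nm,lo,hi,z in(("red",(0,110,60),(8,255,255),.11),("green",(65,60,30),(95,255,200),.11),("yellow",(20,120,120),(35,255,255),.07)):
    mm=cv2.inRange(hsv,lo,hi);mm[:135]=0;mm[235:]=0;mm[:,:195]=0;mm[:,385:]=0
    n,l,s,ce=cv2.connectedComponentsWithStats(mm)
    for j in range(1,n):
        if s[j,4]>8: print(nm,s[j],ce[j].round(1),inb([ce[j]],z).round(1))
z0=lambda p:(195+p[0]/3.158,135+p[1]/3.158)
print("post tops",inb([z0(p) for p in((100,160),(278,178),(455,196))],.155).round(1))
print("feet",inb([z0(p) for p in((128,190),(288,205),(450,220))],.014).round(1))
print("leaf free top ends",inb([z0(p) for p in((183,187),(208,184),(382,193))],.145).round(1))
E
```

```text
609.6755981445312 58.404998779296875 467.7469177246094 201.88372802734375 83.90161895751953
yaw deg -6.098381042480469
red [262 193  19   4  58] [271.4 194.4] [[-62.   33.1]]
red [317 197  18   5  57] [325.2 199.2] [[ -59.7 -115.2]]
green [232 188  19   7  46] [241.2 191.6] [[-63.1 116.6]]
yellow [226 145  24  25 347] [237.7 156.6] [[ 44.1 148.3]]
yellow [277 151  24  24 358] [288.7 161.9] [[44.1  0.6]]
yellow [329 159  22  22 297] [339.5 170.1] [[  35.6 -147. ]]
post tops [[ -58.9  148.1]
 [ -58.3   -2.1]
 [ -57.7 -150.9]]
feet [[ -59.4  150.4]
 [ -57.6   -0.4]
 [ -55.6 -152.6]]
leaf free top ends [[-72.7  77.6]
 [-67.9  57. ]
 [-59.9 -89.8]]
```

The board is at about (0.610, 0.058) with yaw −6.1°, and the posts are at board x ≈ −58 mm, y = 150/0/−150 mm. The middle tag needs the full swing, and the left one looks about 10° short of its stop. I'll shut the fingers and align the tool with the board first.

Emit:
apply_moves(motion="0 0 0 7 -1; 0 0 0 7 -1; 0 0 0 7.2 -1; 0 0 0 0 -1; 0 0 0 0 -1", squeeze=10)

```text
time: 0.65
position: [0.1695, -0.6273, 0.2223]
eef_rot: [0.999, -0.051, -0.0, -0.0]
contact_force: [-0.5, -0.1, -0.1]
width: 0.0551
```

```bash
cat >> h.py <<'E'
bx,by,yw=np.load("b.npy");Bx=np.array([np.cos(yw),np.sin(yw)]);By=np.array([-Bx[1],Bx[0]])
def show(st):
    p=st["position"];q=p[:2]-[bx,by]
    print("t",round(st["time"],2),"board mm rel mid post",np.round([(q@Bx)*1e3+58,q@By*1e3,p[2]*1e3],1),"yaw off deg",
      round(np.degrees(np.arctan2(*R.from_quat(st["eef_rot"]).as_matrix()[[1,0],0])-yw),2),"F",np.round(st["contact_force"],1),"w",round(st["width"],4))
E
python3 -c "
from h import *
from rig import robot
show(robot.state())"
```

```text
t 0.65 board mm rel mid post [-306.8 -728.6  222.3] yaw off deg 0.23 F [-0.5 -0.1 -0.1] w 0.0551
```

Emit:
apply_moves(motion=".035 -.035 0 0 -1;.035 -.035 0 0 -1;.035 -.035 0 0 -1;.035 -.035 0 0 -1;.035 -.035 0 0 -1;.035 -.035 0 0 -1;.035 -.035 0 0 -1;.005 -.035 0 0 -1;.005 -.035 0 0 -1;.005 -.035 0 0 -1;.005 -.035 0 0 -1;.005 -.035 0 0 -1;.005 -.035 0 0 -1;.005 -.035 0 0 -1;.005 -.035 0 0 -1;0 0 0 0 -1;0 0 0 0 -1")

```text
time: 2.35
position: [0.5086, -0.1351, 0.2226]
eef_rot: [0.999, -0.051, 0.0, 0.0]
contact_force: [0.1, -0.1, -0.8]
width: 0.0006
```

```bash
python3 -c "
from h import *
from rig import robot,capture
st=robot.state();show(st)
c=capture('wrist');cv2.imwrite('pics/w1.png',c['frame'][:,:,::-1]);print(c['mount'])"
```

```text
t 2.35 board mm rel mid post [ -21.9 -203.2  222.6] yaw off deg 0.26 F [ 0.1 -0.1 -0.8] w 0.0006
[[ 7.21404057e-04 -9.62340378e-01 -2.71846419e-01  7.42124250e-02]
 [ 9.99998956e-01  1.03451217e-03 -1.00847211e-03  1.91719949e-04]
 [ 1.25172186e-03 -2.71845408e-01  9.62340120e-01 -1.63534601e-01]
 [ 0.00000000e+00  0.00000000e+00  0.00000000e+00  1.00000000e+00]]
```

View pics/w1.png

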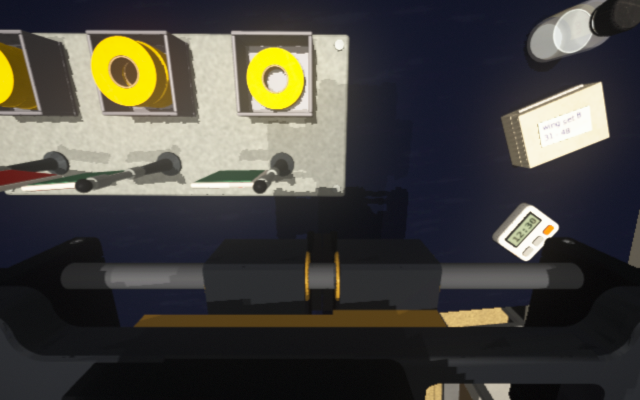

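The wrist view shows all the bins. The right tag (post top about (263,184), free end about (193,187)) lies parallel to the board. I'll move in front of the middle post and measure all three leaves.

Emit:
apply_moves(motion="-.006 -.034 0 0 -1;-.006 -.034 0 0 -1;-.006 -.034 0 0 -1;-.006 -.034 0 0 -1;-.006 -.034 0 0 -1;-.006 -.034 0 0 -1;0 0 0 0 -1;0 0 0 0 -1")

```text
time: 3.2
position: [0.4945, 0.0701, 0.2226]
eef_rot: [0.999, -0.053, 0.0, 0.0]
contact_force: [0.4, -0.9, -0.1]
width: 0.0006
```

```bash
python3 -c "
from h import *
from rig import robot,capture
st=robot.state();show(st)
c=capture('wrist');cv2.imwrite('pics/w2.png',c['frame'][:,:,::-1])
im=c['frame'][:,:,::-1].copy()
for y0 in(150,0,-150):
  for th in(0,np.pi):
    u=np.array([-np.sin(th),np.cos(th)])
    e=[]
    for r in(.005,.063):
      q=np.array([bx,by])+(-.058+u[0]*r)*Bx+(y0/1e3+u[1]*r)*By;e.append([*q,.145])
    a,b=proj(c,e,st);cv2.line(im,tuple(int(v) for v in a.round()),tuple(int(v) for v in b.round()),(255,0,255),1)
im=im[60:260];cv2.imwrite('pics/w2o.png',cv2.resize(im,(800,250)))"
```

```text
t 3.2 board mm rel mid post [-57.7  -0.6 222.6] yaw off deg 0.05 F [ 0.4 -0.9 -0.1] w 0.0006
```

View pics/w2o.png

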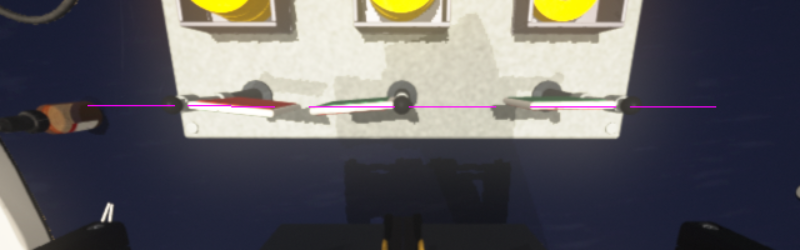

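The model lines fit the posts. The right tag is at its stop, while the left is about 10° and the middle about 3° short of theirs. I'll go behind the middle leaf and descend.

Emit:
apply_moves(motion=".03 -.014 0 0 -1;.03 -.014 0 0 -1;.028 -.014 0 0 -1;0 0 .03 0 -1;0 0 .03 0 -1;0 0 .03 0 -1;0 0 .025 0 -1;0 0 0 0 -1;0 0 0 0 -1")

```text
time: 4.15
position: [0.5866, 0.1018, 0.1078]
eef_rot: [0.999, -0.054, -0.0, 0.0]
contact_force: [-0.5, 1.1, 1.0]
width: 0.0003
```

```bash
python3 -c "
from h import *
from rig import robot
show(robot.state())"
```

```text
t 4.15 board mm rel mid post [ 30.5  40.7 107.8] yaw off deg -0.09 F [-0.5  1.1  1. ] w 0.0003
```

Emit:
apply_moves(motion="-.009 -.002 0 0 -1;-.009 -.002 0 0 -1;-.012 0 0 0 -1;-.012 0 0 0 -1;-.011 .006 0 0 -1;-.011 .006 0 0 -1;-.006 .0105 0 0 -1;-.006 .0105 0 0 -1;0 .012 0 0 -1;0 .012 0 0 -1;.005 .011 0 0 -1;.006 .011 0 0 -1;.008 .006 0 0 -1;.008 .006 0 0 -1;0 0 0 0 -1;0 0 0 0 -1")

```text
time: 5.75
position: [0.5285, 0.0224, 0.1074]
eef_rot: [0.999, -0.053, -0.0, -0.0]
contact_force: [0.0, -0.3, 0.3]
width: 0.0004
```

```bash
python3 -c "
from h import *
from rig import robot
show(robot.state())"
```

```text
t 5.75 board mm rel mid post [-18.9 -44.4 107.4] yaw off deg 0.02 F [ 0.  -0.3  0.3] w 0.0004
```

Emit:
apply_moves(motion=".003 0 0 0 -1;.002 0 0 0 -1;.002 0 0 0 -1;.001 0 0 0 -1;.001 0 0 0 -1;0 0 0 0 -1;0 0 0 0 -1;0 0 0 0 -1")

```text
time: 6.55
position: [0.5357, 0.0215, 0.1075]
eef_rot: [0.999, -0.053, -0.002, 0.0]
contact_force: [-8.9, 0.2, 7.2]
width: 0.0008
```

```bash
python3 -c "
from h import *
from rig import robot
show(robot.state())"
```

```text
t 6.55 board mm rel mid post [-11.6 -44.5 107.5] yaw off deg 0.04 F [-8.9  0.2  7.2] w 0.0008
```

About 9 N against the stop at the expected place, so the middle tag is over. I'll back off, go round in front of the left tag and descend.

Emit:
apply_moves(motion="-.014 0 0 0 -1;-.014 0 0 0 -1;0 0 -.03 0 -1;0 0 -.03 0 -1;0 0 -.03 0 -1;0 -.03 0 0 -1;0 -.03 0 0 -1;0 -.03 0 0 -1;0 -.03 0 0 -1;0 -.03 0 0 -1;0 0 0 0 -1;0 0 .03 0 -1;0 0 .03 0 -1;0 0 .03 0 -1;0 0 0 0 -1;.01 0 0 0 -1;.008 0 0 0 -1;.003 0 0 0 -1;0 0 0 0 -1;0 0 0 0 -1")

```text
time: 8.55
position: [0.5466, 0.1712, 0.1081]
eef_rot: [0.999, -0.053, 0.0, -0.0]
contact_force: [0.5, 0.2, -0.7]
width: 0.0002
```

```bash
python3 -c "
from h import *
from rig import robot
show(robot.state())"
```

```text
t 8.55 board mm rel mid post [-16.8 105.5 108.1] yaw off deg 0.01 F [ 0.5  0.2 -0.7] w 0.0002
```

Emit:
apply_moves(motion=".002 0 0 0 -1;.002 0 0 0 -1;.001 0 0 0 -1;.001 0 0 0 -1;0.001 0 0 0 -1;0 0 0 0 -1;0 0 0 0 -1")

```text
time: 9.25
position: [0.5516, 0.1705, 0.1074]
eef_rot: [0.999, -0.053, -0.001, 0.0]
contact_force: [-7.9, -0.7, 5.9]
width: 0.0006
```

```bash
python3 -c "
from h import *
from rig import robot
show(robot.state())"
```

```text
t 9.25 board mm rel mid post [-11.6 105.3 107.4] yaw off deg 0.05 F [-7.9 -0.7  5.9] w 0.0006
```

Same contact place and force, so the left tag is at its stop too. I'll retreat upward to (−58, 0) and look from the same viewpoint as before.

Emit:
apply_moves(motion="-.014 0 0 0 -1;-.014 0 0 0 -1;0 0 -.03 0 -1;0 0 -.03 0 -1;0 0 -.03 0 -1;0 0 -.025 0 -1;-.009 .035 0 0 -1;-.009 .035 0 0 -1;0 .035 0 0 -1;0 0 0 0 -1;0 0 0 0 -1")

```text
time: 10.35
position: [0.4965, 0.0701, 0.2228]
eef_rot: [0.999, -0.054, 0.0, 0.0]
contact_force: [0.4, 1.0, 0.0]
width: 0.0002
```

```bash
python3 -c "
from h import *
from rig import robot,capture
st=robot.state();show(st)
c=capture('wrist');im=c['frame'][:,:,::-1].copy()
for y0,th in((150,np.pi),(0,np.pi),(-150,0)):
    u=np.array([-np.sin(th),np.cos(th)]);e=[]
    for r in(.005,.063):
      q=np.array([bx,by])+(-.058+u[0]*r)*Bx+(y0/1e3+u[1]*r)*By;e.append([*q,.145])
    a,b=proj(c,e,st);cv2.line(im,tuple(int(v) for v in a.round()),tuple(int(v) for v in b.round()),(255,0,255),1)
a=cv2.resize(im[60:260],(800,250))
t=capture('top');t=t['frame'][:,:,::-1];cv2.imwrite('pics/top9.png',t)
b=cv2.resize(t[130:230,60:380],(800,250),interpolation=cv2.INTER_CUBIC)
cv2.imwrite('pics/end.png',np.vstack([a,b]))"
```

```text
t 10.35 board mm rel mid post [-55.8  -0.3 222.8] yaw off deg -0.1 F [0.4 1.  0. ] w 0.0002
```

View pics/end.png

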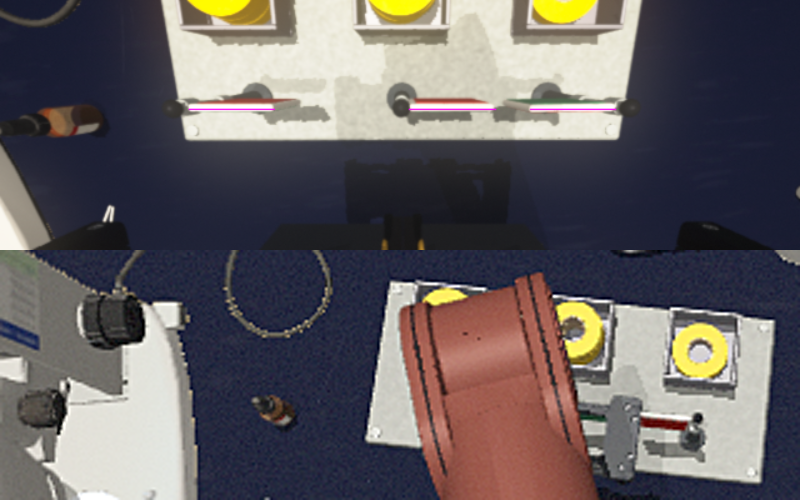

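All three top edges now lie on the stop lines. Pressing the right tag against its red stop as well is cheap and certain.

Emit:
apply_moves(motion=".004 .035 0 0 -1;.006 .035 0 0 -1;.006 .035 0 0 -1;0 0 0 0 -1;0 0 .03 0 -1;0 0 .03 0 -1;0 0 .03 0 -1;0 0 .025 0 -1;0 0 0 0 -1;.01 0 0 0 -1;.008 0 0 0 -1;.004 0 0 0 -1;.002 0 0 0 -1;.002 0 0 0 -1;.002 0 0 0 -1;.001 0 0 0 -1;0 0 0 0 -1;0 0 0 0 -1")

```text
time: 12.25
position: [0.5292, -0.0383, 0.1075]
eef_rot: [0.999, -0.053, -0.001, 0.0]
contact_force: [-5.6, 0.6, 2.9]
width: 0.0005
```

```bash
python3 -c "
from h import *
from rig import robot
show(robot.state())"
```

```text
t 12.25 board mm rel mid post [ -11.8 -104.7  107.5] yaw off deg 0.01 F [-5.6  0.6  2.9] w 0.0005
```

Now I'll retreat up and away toward the start side so the top camera has a clear view.

Emit:
apply_moves(motion="-.014 0 0 0 -1;-.014 0 0 0 -1;0 0 -.03 0 -1;0 0 -.03 0 -1;0 0 -.03 0 -1;0 0 -.025 0 -1;0 .035 0 0 -1;0 .035 0 0 -1;0 .035 0 0 -1;0 .035 0 0 -1;0 .035 0 0 -1;0 .035 0 0 -1;0 .035 0 0 -1;0 .035 0 0 -1;0 0 0 0 -1;0 0 0 0 -1;0 0 0 0 -1")

```text
time: 13.95
position: [0.4729, -0.3127, 0.2225]
eef_rot: [0.999, -0.052, 0.0, -0.0]
contact_force: [1.0, -0.1, 1.0]
width: 0.0005
```

```bash
python3 -c "
from h import *
from rig import robot,capture
show(robot.state())
t=capture('top')['frame'][:,:,::-1]
cv2.imwrite('pics/fin.png',cv2.resize(t[70:290,130:520],(780,440),interpolation=cv2.INTER_CUBIC))"
```

```text
t 13.95 board mm rel mid post [ -38.5 -383.5  222.5] yaw off deg 0.09 F [ 1.  -0.1  1. ] w 0.0005
```

View pics/fin.png

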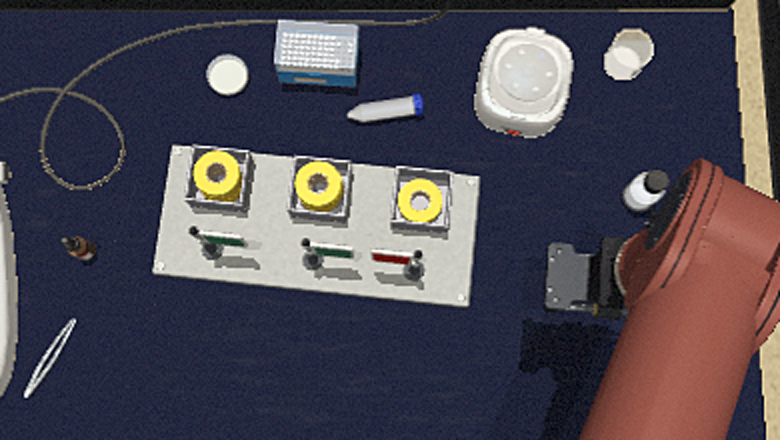

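The top view shows green at (225,240), green at (330,252) and red at (395,258), all parallel to the board. The rolls and the bottles in view are unmoved, so I'm handing in.

```bash
python3 -c "
from rig import finish_job
print(finish_job())"
```

```text
the job is handed in; nothing more can be done
None
```

All three tags are over at their stops: the two full bins (left and middle) show green, and the single-roll bin (right) shows red.

- **Middle tag:** I swung it round from red to green and pressed it onto its stop with about 9 N.
- **Left tag:** it already showed green but was about 10° short, so I pushed it fully over with about 8 N.
- **Right tag:** it already showed red, and I pressed it onto its stop with about 6 N to be sure.

**Last checks:** all three pushes ended in contact at the same distance in front of the post (about 11.7 mm). A wrist view taken before the right tag was pressed showed all three leaves on the predicted stop lines. The final top view showed green, green, red, parallel to the board, with the rolls and the dropper bottle looking unmoved. In that view the arm partly hid the small bottle and fully hid the timer and slide box. I did not check those two again, though the fingertips stayed about 0.22 m up on that side.

The job was handed in at about 14 s with the robot touching nothing, and no check failed or disagreed.

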